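# Find the softest silicone pad with a sprung pin gauge

### The job

Take the pin gauge from its stand and press its pin squarely into each of the three silicone pads in turn, from the arm's left to its right, with a steady push of about 7 newtons (never more than 15) held for half a second, noting how far each sinks. Then put the gauge down gently, fully home and upright, in the socket at the back of the pad that sinks the most, and let go. Keep the fingers off the pads and leave everything else where it is.

Things in the scene. Friction and masses are not known exactly. Their poses are not given: they have to be found in the camera images.
- gauge_grip (a point): centre of the grip barrel of the pin gauge: an upright steel cylinder 28 mm across and 58 mm tall (grip here), standing in a black stand; loose, about 0.4 kg (it hangs from the fingers with some 4 N). This point is 36 mm above the collar's underside and 70 mm above the pin's tip; the barrel ends 28 mm above it, with a 20 mm button 4 mm higher on top
- gauge: the pin gauge; the origin is on its axis at the underside of its black collar (38 mm across, 6 mm thick, under the barrel), z along the barrel. Below the collar are a neck 19 mm across and 16 mm long and then the thin pin
- gauge_pin: the gauge's steel pin, 6 mm across, sticking 18 mm out of the neck; the origin is its lower tip, 34 mm below the collar's underside. A spring of 1.2 N/mm lets it slide up into the gauge by up to 14 mm, so it gives about 6 mm at 7 N
- stand: black block, 62 x 62 x 42 mm, fixed, with a 24 mm square hole through it in which the gauge stands at the start, its collar on the block's top; origin under its centre
- rack: flat grey tray, 134 x 196 x 8 mm, fixed, origin under its centre; carries the three grey station blocks (each 120 x 58 x 42 mm) side by side along its y, 62 mm apart; each holding one black pad; +y is the arm's left-hand end, the part to press on the -x side nearer the arm, the socket on the +x side
- pad_a: black silicone pad, 100 x 38 mm, long side along the tray's x; origin: the point to press, on its flat top face 20 mm from the front end, at rest 56 mm above the table (6 mm above the grey block). The whole pad sinks straight down on a spring, up to 16 mm. The three look alike; under 7 N one sinks about 2 mm, one 4, the softest 8.5; which is where varies. Pad a.
- pad_b: black silicone pad, 100 x 38 mm, long side along the tray's x; origin: the point to press, on its flat top face 20 mm from the front end, at rest 56 mm above the table (6 mm above the grey block). The whole pad sinks straight down on a spring, up to 16 mm. The three look alike; under 7 N one sinks about 2 mm, one 4, the softest 8.5; which is where varies. Pad b.
- pad_c: black silicone pad, 100 x 38 mm, long side along the tray's x; origin: the point to press, on its flat top face 20 mm from the front end, at rest 56 mm above the table (6 mm above the grey block). The whole pad sinks straight down on a spring, up to 16 mm. The three look alike; under 7 N one sinks about 2 mm, one 4, the softest 8.5; which is where varies. Pad c.
- socket_a (a point): centre of the mouth of the square socket (24 mm wide, chamfered, open below, edged with a flat steel frame) in the top face of pad a, 62 mm behind (+x of the tray) the point to press and sinking with the pad. The gauge's neck goes in and its collar comes to rest on this mouth
- socket_b (a point): centre of the mouth of the square socket (24 mm wide, chamfered, open below, edged with a flat steel frame) in the top face of pad b, 62 mm behind (+x of the tray) the point to press and sinking with the pad. The gauge's neck goes in and its collar comes to rest on this mouth
- socket_c (a point): centre of the mouth of the square socket (24 mm wide, chamfered, open below, edged with a flat steel frame) in the top face of pad c, 62 mm behind (+x of the tray) the point to press and sinking with the pad. The gauge's neck goes in and its collar comes to rest on this mouth
- hex_rack: grey slotted rack with three upright hex keys, to 110 mm tall (bystander, fixed)
- hammer: small ball-peen hammer lying down, about 245 mm long (bystander)
- jar: glass jar with screw lid, 64 mm across, 75 mm tall (bystander); origin under its centre
- spool: red spool, 42 mm across, 34 mm tall (bystander); origin under its centre
- wrench: flat wrench, 160 mm long, lying down (bystander)
There are look-alikes about, which are no part of the job. Of the things shaped like the rack, the grey one is meant. Of the things that look like the gauge, the middle-sized one is meant.

How it is judged:
By the outcome, as a careful person would: the job done as asked, in the order asked, and still so for the second after the job is handed in, with the robot touching nothing.
It also fails if it takes over 54 s, if anything falls off the work surface, if the arm or the gripper's body presses on something with over 40 N, if the wrist force passes 120 N, or if a joint passes its speed limit or range.

### The arm

A 6-joint arm with a two-finger parallel gripper is mounted at the origin on the work surface. World frame = base frame: x ahead of the robot, y to its left, z up, the work surface at z = 0. Lengths are in m, angles in rad, forces in N, time in s.
With the tool pointing down it reaches from about 0.35 to 0.975 m from the base axis. Payload 4.9 kg.
Tool frame: the origin (TCP) lies at the very end of the fingers, on their centre line; the grasp point (between the pads) lies ctrl.grip_point_offset behind it (ctrl.grip_point_offset is the distance from the TCP to the grasp point, in m); z points along the fingers, y is the direction in which the jaws open and shut (so a half turn about z gives the same grasp; the last joint's range is limited). The gripper opens to 85 mm and grips with 20 to 120 N. Pads are 22 mm wide; open, the fingers measure 114 mm over their backs; the gripper's body (76 mm by 85 mm) begins 54 mm behind the grasp point. The pads swing forward as they close: fully open they stand 13 mm farther back than shut.
Start: joints at [-0.119, 0.053, 1.613, -0, 1.476, -0.119], TCP at [0.625, 0, 0.231] pointing down, gripper open.
Joint ranges: [-3.01, 3.01], [-1.01, 2.22], [0.06, 2.58], [-1.02, 4.17], [0.09, 2.62], [-3.14, 3.14]. Speed limits (rad/s): [2.57, 2.57, 3.14, 3.14, 3.14, 3.14].

### API

Orientations are given as a rotation vector (axis times angle).
In Python, from station import ctrl gives the robot as it stands. The module is installed in compiled form; this text tells all that it offers.
- The arm moves only by the shell command python3 -m creep 'ROWS' [FORCE]. ROWS is JSON, a list of rows, each a list of 5 numbers: the closure in counts, from 0 (fully open) to 255 (shut), then the shift along the tool's x, y, z in mm, then the turn about the tool's z in rad. A call has 1 to 12 rows; each row is the pose to reach, as a shift and turn from the pose commanded when the call began, along the tool's axes at that moment; what a row does not reach only later rows make up. A row lasts 1/12 s, in which the tool goes at most 41.7 mm and 7.16 degrees, less where a joint would pass 70% of its speed; a pose out of reach is approached as far as the arm can. A call with a gripper value outside its range is refused whole. The fingers move at their own pace and stop on an object; FORCE is the grip in N (left out, the last holds). Time passes only in rows, so rows that repeat a pose let the fingers close. It gives the time, the measured TCP pose, the force and the opening at its end, in the units of the state.
- ctrl.get_obs(): the state, without advancing time (a new reading comes with each control period).
- ctrl.get_image(name): name is "scene" or "side" or "wrist"; returns the picture (420x560x3 uint8, red, green, blue); there is no depth.
- ctrl.calibration(name): a dict with "fx", "fy", "cx", "cy" (pixels), "R" (3x3) and "t" (3): a world point X has camera coordinates R X + t. Camera axes: x right, y down, z forward; pixel columns grow to the right and rows downward; lengths in m; the calibration is good to about 2 mm. A picture is of the moment at which its call begins: read the wrist's pose just before it. calibration takes no time and is no camera call; for the wrist camera it gives the pose at the moment of the call.
- ctrl.finish_job(): hands the job in, once; it reports no verdict.
Trained networks look in the newest picture that a camera, given by its name, has taken for a name from the list of things; names that differ only in an ending like _2 or _b are one class to them, and where a whole thing is asked for, a point or a joint stands for the part that bears it (a point fixed in the world has none). Each returns a list of dicts, best first, with "conf" (0 to 1); they miss things now and then, are a little off and sometimes report something else, mostly with a low value. They report only what shows in the picture. A call takes as long as a camera call. They do not tell look-alikes from the thing itself.
- ctrl.boxes_of(camera, label): "rect" ([left, top, width, height] in pixels, round what is visible of it).
- ctrl.outline_of(camera, label): "mask" (420x560 bool, what is visible of it) and "rect" ([left, top, width, height] in pixels, round what is visible of it).
The state is a dict: "t": time; "q": joint angles; "dq": joint speeds; "effort": joint torques, N m; "tool_pos": TCP position; "tool_rot": TCP orientation; "contact_force": force on the tool from outside, world axes, zero at the start; "wrist_torque": the same for the moment, N m; "opening": finger opening in m.
Only numpy, scipy, OpenCV 4.12 (cv2) and the standard library are available. Lean on these libraries where they do the work, as an engineer would, in place of code of your own. Each camera call takes 0.05 s, during which the arm holds its last target. There are 200 camera calls.

## Working session

There is one attempt and no reset: what is moved stays moved. The work goes in short steps, Python scripts to look and compute and a shell command to move; the robot and the scene stay as the last step left them, time stands still between calls to the robot, and variables do not carry over. Pictures are saved under pics/ and viewed, about 8 in all and at most 12, crops included, and the job is handed in when it is done.

```bash
mkdir -p pics
python3 - <<'E'
from station import ctrl
import cv2,numpy as np
o=ctrl.get_obs();print(o['t'],o['tool_pos'],o['tool_rot'],o['opening'],ctrl.grip_point_offset,o['contact_force'])
for n in ['scene','side']:
    im=ctrl.get_image(n);cv2.imwrite(f'pics/{n}0.png',im[...,::-1])
    c=ctrl.calibration(n);print(n,c['fx'],c['cx'],c['cy'],-np.array(c['R']).T@c['t'])
    for l in ['gauge','gauge_grip','stand','rack','pad_a','socket_a']:
        print(l,[(round(b['conf'],2),[int(v) for v in b['rect']]) for b in ctrl.boxes_of(n,l)])
a=cv2.imread('pics/scene0.png');b=cv2.imread('pics/side0.png')
E
```

```text
0.0 [6.24381598e-01 4.85924030e-05 2.30061656e-01] [-2.22035983e+00 -2.22023584e+00  1.96823678e-03] 0.08490851119978678 0.0187 [-0.67138195  0.53553577  0.08686831]
scene 481.07815295034976 278.40097655509885 213.3283164823449 [ 0.90286916 -0.53287072  1.14588772]
gauge [(0.47, [338, 140, 18, 13])]
gauge_grip [(0.66, [338, 141, 17, 15])]
stand [(0.28, [204, 248, 87, 53])]
rack [(0.91, [201, 248, 89, 53]), (0.8, [204, 128, 76, 54]), (0.71, [247, 226, 36, 30])]
pad_a [(0.84, [232, 235, 30, 38]), (0.76, [247, 224, 35, 35]), (0.67, [210, 252, 34, 36])]
socket_a [(0.67, [246, 226, 35, 30]), (0.65, [207, 248, 37, 39]), (0.58, [229, 235, 35, 40])]
side 446.30379215457964 284.6642599026273 204.5931946989376 [0.51171272 0.6582667  0.88331709]
gauge [(0.82, [299, 317, 28, 41]), (0.75, [244, 345, 27, 34]), (0.58, [286, 277, 14, 29])]
gauge_grip [(0.72, [245, 349, 26, 22]), (0.71, [283, 274, 17, 32]), (0.67, [302, 320, 25, 43])]
stand [(0.68, [276, 287, 28, 30])]
rack [(0.69, [248, 169, 71, 47]), (0.66, [334, 237, 87, 90])]
pad_a [(0.94, [273, 150, 42, 17]), (0.9, [257, 185, 43, 17]), (0.75, [264, 166, 44, 16])]
socket_a [(0.85, [259, 181, 39, 19]), (0.79, [274, 150, 36, 19]), (0.56, [265, 166, 39, 20])]
```

View pics/scene0.png

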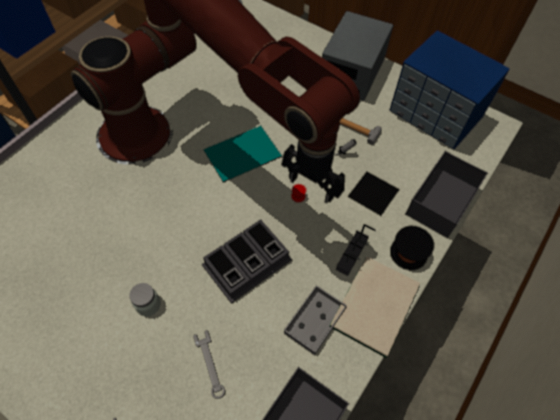

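View pics/side0.png

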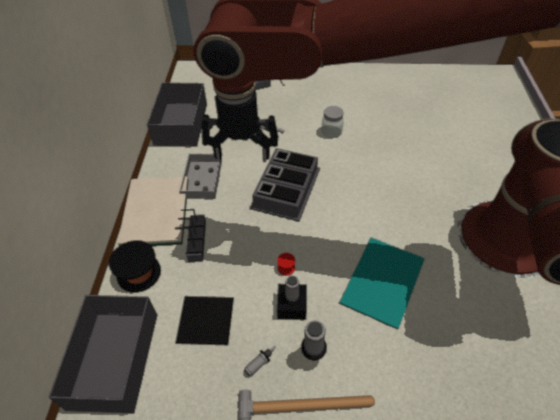

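The side view shows the rack with its three pads around (287,182). The teal plate at (383,282) is the look-alike. There are three gauge candidates: one in the black stand at (292,290), a larger free-standing one at (315,338) and a small one lying at (260,360). The one in the stand fits both "middle-sized" and "stands in a stand", so I'll confirm it in a crop and measure.

```bash
cat > h.py <<'E'
from station import ctrl
import cv2,numpy as np
def ray(n,u,v,c=None):
    c=c or ctrl.calibration(n);R=np.array(c['R']);o=-R.T@c['t']
    d=R.T@np.array([(u-c['cx'])/c['fx'],(v-c['cy'])/c['fy'],1]);return o,d
def atz(n,u,v,z,c=None):
    o,d=ray(n,u,v,c);return (o+d*(z-o[2])/d[2])
def proj(n,X,c=None):
    c=c or ctrl.calibration(n);p=np.array(c['R'])@X+c['t'];return np.array([c['fx']*p[0]/p[2]+c['cx'],c['fy']*p[1]/p[2]+c['cy']])
E
python3 - <<'E'
from h import *
a=cv2.imread('pics/side0.png')
c1=cv2.resize(a[255:385,225:345],None,fx=4,fy=4,interpolation=cv2.INTER_CUBIC)
c2=cv2.resize(a[140:220,240:330],None,fx=4.4,fy=4.4,interpolation=cv2.INTER_CUBIC)
cv2.imwrite('pics/crop1.png',np.hstack([c1,np.zeros((520,10,3),np.uint8)]));
c2=cv2.resize(c2,(310,275));out=np.zeros((520,795,3),np.uint8);out[:,:480]=c1;out[:275,485:795]=c2;cv2.imwrite('pics/crop1.png',out)
print('gauge top',atz('side',292.5,279,.110).round(3),'stand top',atz('side',292,300,.042).round(3))
print('big',atz('side',315,325,.1).round(3))
for l in ['pad_a','socket_a','rack','stand']:
  for n in ['side','scene']:
    for b in ctrl.outline_of(n,l)[:4]:
        M=cv2.moments(b['mask'].astype(np.uint8));u,v=M['m10']/M['m00'],M['m01']/M['m00']
        r=cv2.minAreaRect(cv2.findNonZero(b['mask'].astype(np.uint8)))
        P=cv2.boxPoints(r); z=.056 if l[0]in'ps' and l!='stand' else .03
        print(l,n,round(b['conf'],2),(round(u),round(v)),atz(n,u,v,z).round(4),int(M['m00']))
E
```

```text
gauge top [0.516 0.201 0.11 ] stand top [0.516 0.211 0.042]
big [0.472 0.292 0.1  ]
pad_a side 0.91 (286, 175) [ 0.5395 -0.1378  0.056 ] 531
pad_a side 0.71 (278, 192) [ 0.5567 -0.0781  0.056 ] 558
pad_a side 0.65 (293, 159) [ 0.5234 -0.1951  0.056 ] 515
pad_a scene 0.77 (246, 255) [ 0.5434 -0.1447  0.056 ] 643
pad_a scene 0.7 (265, 240) [ 0.5568 -0.0837  0.056 ] 492
pad_a scene 0.68 (225, 268) [ 0.5224 -0.2031  0.056 ] 642
socket_a side 0.95 (286, 175) [ 0.5388 -0.1383  0.056 ] 494
socket_a side 0.77 (278, 192) [ 0.5565 -0.078   0.056 ] 556
socket_a side 0.59 (293, 159) [ 0.5238 -0.1967  0.056 ] 415
socket_a scene 0.82 (225, 268) [ 0.5243 -0.2036  0.056 ] 662
socket_a scene 0.76 (265, 240) [ 0.5581 -0.0836  0.056 ] 533
socket_a scene 0.56 (246, 254) [ 0.5409 -0.1429  0.056 ] 546
rack side 0.89 (290, 204) [ 0.5272 -0.0616  0.03  ] 390
rack side 0.6 (383, 282) [0.3202 0.1557 0.03  ] 4671
rack scene 0.97 (248, 279) [ 0.5782 -0.186   0.03  ] 414
rack scene 0.58 (242, 153) [0.3265 0.1158 0.03  ] 2398
stand side 0.68 (292, 304) [0.5164 0.213  0.03  ] 772
stand scene 0.6 (307, 177) [0.5277 0.1573 0.03  ] 39
stand scene 0.54 (266, 241) [ 0.5526 -0.075   0.03  ] 655
```

View pics/crop1.png

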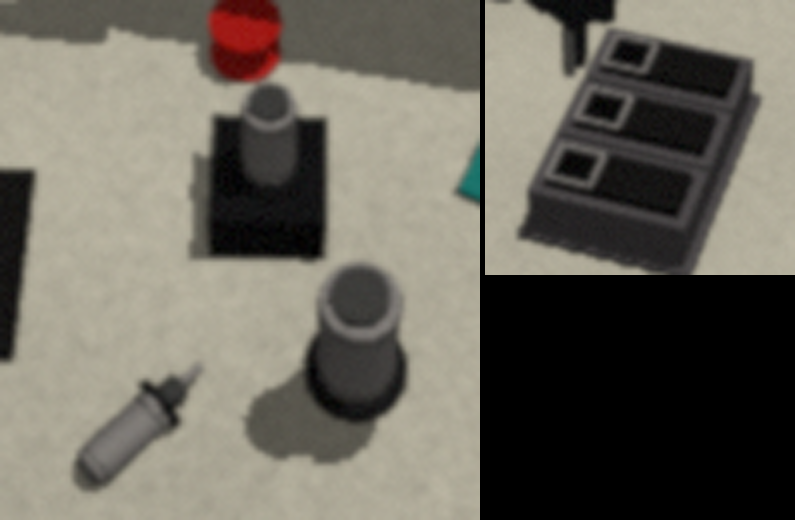

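The crop confirms it. The gauge in the stand is the middle-sized one: the free-standing one is bigger and the lying one is smaller. Pads and sockets show clearly in the rack, with its sockets toward +x and its yaw about -0.28. Next is the wrist view.

```bash
python3 - <<'E'
from h import *
from scipy.spatial.transform import Rotation as Ro
c=ctrl.calibration('wrist');o=ctrl.get_obs()
R=np.array(c['R']);T=Ro.from_rotvec(o['tool_rot']).as_matrix()
p=-R.T@c['t'];print('cam',p,'in tool',T.T@(p-o['tool_pos']),'axes in tool',(T.T@R.T).round(3),c['fx'])
print([proj('wrist',np.array(X)).round() for X in ([.516,.205,.11],[.54,-.14,.056])])
E
python3 -m creep '[[0,40,-20,0,0],[0,80,-40,0,0],[0,110,-60,0,0],[0,145,-85,0,0],[0,145,-105,0,0],[0,145,-105,0,0],[0,145,-105,0,0]]'
python3 - <<'E'
from h import *
im=ctrl.get_image('wrist');cv2.imwrite('pics/w1.png',im[...,::-1])
print([proj('wrist',np.array(X)).round() for X in ([.516,.205,.11],[.516,.205,.042],[.54,-.14,.056])])
for l in ['gauge','gauge_grip','stand']:print(l,[(round(b['conf'],2),[int(v) for v in b['rect']]) for b in ctrl.boxes_of('wrist',l)])
E
```

```text
cam [0.62434625 0.07921964 0.37379289] in tool [ 0.07922978 -0.00062735 -0.14245775] axes in tool [[ 0.    -0.951 -0.31 ]
 [ 1.    -0.     0.001]
 [-0.001 -0.31   0.951]] 353.27333033706714
[array([ 105., -136.]), array([205., 305.])]
t: 1.68
tool_pos: [0.5195, 0.1455, 0.2316]
tool_rot: [2.219, 2.222, 0.001]
contact_force: [1.2, -0.4, -0.2]
opening: 0.0851
[array([280., 113.]), array([281., 107.]), array([303., 411.])]
gauge [(0.73, [261, 90, 40, 45])]
gauge_grip [(0.59, [265, 91, 37, 42])]
stand [(0.96, [245, 75, 74, 70])]
```

View pics/w1.png

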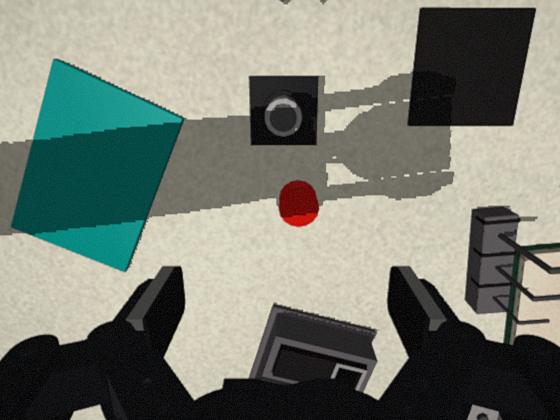

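The wrist view shows the gauge from almost directly above. Its top is at (283,117), centred in the stand at (283,110).

Run:
```python
from h import *
im=cv2.imread('pics/w1.png')
print(atz('wrist',283,117,.108),atz('wrist',283.5,110.5,.042))
g=cv2.cvtColor(im,cv2.COLOR_BGR2GRAY)[90:140,255:312]
cv2.imwrite('/tmp/g.png',g)
cs=cv2.HoughCircles(cv2.resize(g,None,fx=4,fy=4,interpolation=cv2.INTER_CUBIC),cv2.HOUGH_GRADIENT,1,40,param1=80,param2=25,minRadius=40,maxRadius=110)
print(None if cs is None else [(255+c[0]/4,90+c[1]/4,c[2]/4) for c in cs[0]])
print(ctrl.get_obs()['tool_pos'])
```

```text
[0.51852602 0.20105893 0.108     ] [0.51856653 0.2012824  0.042     ]
[(np.float32(283.375), np.float32(117.125), np.float32(19.05))]
[0.52086016 0.14429215 0.23142108]
```

```bash
python3 -m creep '[[0,30,-1,0,0],[0,56,-1,0,0],[0,56,-1,40,0],[0,56,-1,75,0],[0,56,-1,110,0],[0,56,-1,140,0],[0,56,-1,160,0],[0,56,-1,172,0],[0,56,-1,172,0],[0,56,-1,172,0]]' 60
python3 - <<'E'
from h import *
im=ctrl.get_image('wrist');cv2.imwrite('pics/w2.png',im[...,::-1])
o=ctrl.get_obs();print(o['tool_pos'],o['contact_force'])
E
```

```text
t: 2.72
tool_pos: [0.5196, 0.2006, 0.0594]
tool_rot: [-2.222, -2.22, 0.0]
contact_force: [-0.8, 0.3, 0.1]
opening: 0.0853
[0.52048643 0.20095348 0.06074419] [ 0.30964808 -0.27267353  0.07970864]
```

View pics/w2.png

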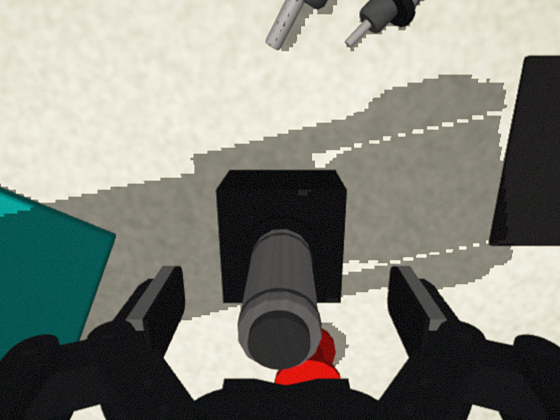

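The gauge is centred between the open fingers, with the barrel at x≈281 and the fingers' midpoint at about 287. I'll close now.

```bash
python3 -m creep '[[255,0,-1,0,0],[255,0,-1,0,0],[255,0,-1,0,0],[255,0,-1,0,0],[255,0,-1,0,0],[255,0,-1,0,0],[255,0,-1,0,0],[255,0,-1,0,0]]' 60
python3 -m creep '[[255,0,0,-10,0],[255,0,0,-30,0],[255,0,0,-60,0],[255,0,0,-90,0],[255,0,0,-110,0],[255,0,0,-110,0],[255,0,0,-110,0],[255,0,0,-110,0]]'
python3 - <<'E'
from h import *
o=ctrl.get_obs();print(o['tool_pos'],o['contact_force'],o['opening'])
print(np.array([[.5395,-.1378],[.5434,-.1447]])-o['tool_pos'][:2])
E
```

```text
t: 3.43
tool_pos: [0.5184, 0.2012, 0.0602]
tool_rot: [2.221, 2.221, 0.001]
contact_force: [-1.0, -0.3, 5.2]
opening: 0.0268
t: 4.1
tool_pos: [0.5165, 0.2006, 0.1667]
tool_rot: [-2.22, -2.22, 0.006]
contact_force: [-0.4, -0.3, -4.7]
opening: 0.0268
[0.51647157 0.20060956 0.16670028] [-0.4008834  -0.30435883 -4.74786324] 0.02684935968099013
[[ 0.02302843 -0.33840956]
 [ 0.02692843 -0.34530956]]
```

```bash
python3 -m creep '[[255,-20,0,0,0],[255,-55,5,0,0],[255,-95,10,0,0],[255,-135,15,0,0],[255,-175,20,0,0],[255,-215,25,0,0],[255,-255,30,0,0],[255,-295,30,0,0],[255,-330,30,0,0],[255,-365,30,0,0],[255,-395,30,0,0],[255,-410,30,0,0]]'
python3 -m creep '[[255,0,0,0,0],[255,0,0,0,0],[255,0,0,0,0]]'
python3 - <<'E'
from h import *
c=ctrl.calibration('wrist');o=ctrl.get_obs();im=ctrl.get_image('wrist');cv2.imwrite('pics/w3.png',im[...,::-1])
print(o['tool_pos'],o['contact_force'])
for X in ([.5567,-.0781,.056],[.5395,-.1378,.056],[.523,-.195,.056]):print(proj('wrist',np.array(X),c).round())
for l in ['pad_a','socket_a']:
    for b in ctrl.outline_of('wrist',l)[:4]:
        r=cv2.minAreaRect(cv2.findNonZero(b['mask'].astype(np.uint8)));print(l,round(b['conf'],2),r,atz('wrist',*r[0],.056,c).round(4))
E
```

```text
t: 5.1
tool_pos: [0.546, -0.2117, 0.1659]
tool_rot: [-2.222, -2.215, 0.004]
contact_force: [-0.6, 0.4, -3.8]
opening: 0.0267
t: 5.35
tool_pos: [0.5472, -0.2075, 0.1675]
tool_rot: [-2.218, -2.22, 0.0]
contact_force: [0.5, 0.5, -3.0]
opening: 0.0269
[ 0.5472412  -0.20754918  0.16749685] [ 0.5139439   0.5337106  -2.97723942]
[302.   3.]
[276. 100.]
[254. 180.]
pad_a 0.95 ((302.1159362792969, 12.868415832519531), (155.50067138671875, 68.56187438964844), 17.579851150512695) [ 0.557  -0.0839  0.056 ]
pad_a 0.79 ((253.12057495117188, 185.89041137695312), (136.5495147705078, 53.010074615478516), 16.113418579101562) [ 0.5222 -0.1998  0.056 ]
pad_a 0.77 ((274.9561767578125, 105.23367309570312), (147.10992431640625, 56.91767501831055), 16.63095474243164) [ 0.539  -0.1415  0.056 ]
pad_a 0.65 ((134.25001525878906, 372.2500305175781), (4.949747562408447, 22.62741470336914), 45.0) [ 0.4105 -0.3737  0.056 ]
socket_a 0.95 ((253.1541748046875, 185.62872314453125), (136.3218231201172, 54.11654281616211), 15.422160148620605) [ 0.5222 -0.1996  0.056 ]
socket_a 0.89 ((302.0045166015625, 13.455944061279297), (155.81748962402344, 67.64250946044922), 17.175905227661133) [ 0.5569 -0.0842  0.056 ]
socket_a 0.83 ((274.5652770996094, 105.57646179199219), (147.518798828125, 57.829345703125), 17.037769317626953) [ 0.5387 -0.1418  0.056 ]
```

View pics/w3.png

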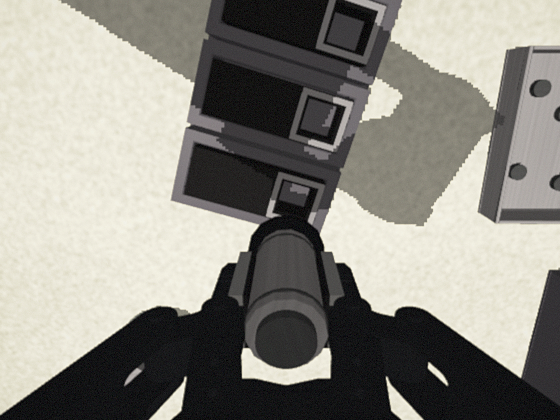

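The rack is clearly seen, with socket b's frame centred near (322,119), and the gauge hangs upright in the fingers. I'll fit the rack from pads and socket and check the gauge's position relative to the TCP.

Run:
```python
from h import *
c=ctrl.calibration('wrist');o=ctrl.get_obs();print(o['tool_pos'])
im=cv2.imread('pics/w3.png')
big=cv2.resize(im[0:240,170:410],None,fx=2.5,fy=2.5,interpolation=cv2.INTER_CUBIC);cv2.imwrite('pics/w3c.png',big)
z0=.1685
for n,(u,v) in dict(sb=(322,119),sa=(351,27),sc=(296,197)).items(): print(n,atz('wrist',u,v,.056,c).round(4))
print('button',atz('wrist',287,338,z0+.0507,c),'button top edge')
P=np.array([[.557,-.0840],[.5389,-.1416],[.5222,-.1998]]);
for yaw in (-.28,-.29,-.30):
    x=np.array([np.cos(yaw),np.sin(yaw)]);y=np.array([-x[1],x[0]])
    m=P.mean(0)
    print(yaw,'press',[(m+k*.062*y-.03*x).round(4) for k in(1,0,-1)],'sock',[(m+k*.062*y+.032*x).round(4) for k in(1,0,-1)])
    for k in(1,0,-1): print(' sockpix',proj('wrist',np.r_[m+k*.062*y+.032*x,.056],c).round(1))
X=np.array([*o['tool_pos'][:2],0]);
for h in (.0507,.0467,-.0113,-.0173): print(h,proj('wrist',X+[0,0,z0+h],c).round(1))
```

```text
[ 0.54791564 -0.2074839   0.1687741 ]
sb [ 0.5729 -0.1511  0.056 ]
sa [ 0.59  -0.092  0.056]
sc [ 0.5552 -0.209   0.056 ]
button [ 0.54777321 -0.20389011  0.2192    ] button top edge
-0.28 press [array([ 0.5277, -0.0739]), array([ 0.5105, -0.1335]), array([ 0.4934, -0.1931])] sock [array([ 0.5873, -0.0911]), array([ 0.5701, -0.1506]), array([ 0.553 , -0.2102])]
 sockpix [347.   25.4]
 sockpix [318.1 118.4]
 sockpix [293.1 198.6]
-0.29 press [array([ 0.5283, -0.0738]), array([ 0.5106, -0.1332]), array([ 0.4929, -0.1926])] sock [array([ 0.5878, -0.0915]), array([ 0.57 , -0.151]), array([ 0.5523, -0.2104])]
 sockpix [347.7  26.2]
 sockpix [317.9 118.8]
 sockpix [292.2 198.8]
-0.3 press [array([ 0.529 , -0.0737]), array([ 0.5107, -0.1329]), array([ 0.4924, -0.1922])] sock [array([ 0.5883, -0.092 ]), array([ 0.5699, -0.1513]), array([ 0.5516, -0.2105])]
 sockpix [348.4  27. ]
 sockpix [317.8 119.3]
 sockpix [291.3 198.9]
0.0507 [287.4 347.4]
0.0467 [287.4 338.8]
-0.0113 [286.8 257. ]
-0.0173 [286.8 251.5]
```

View pics/w3c.png

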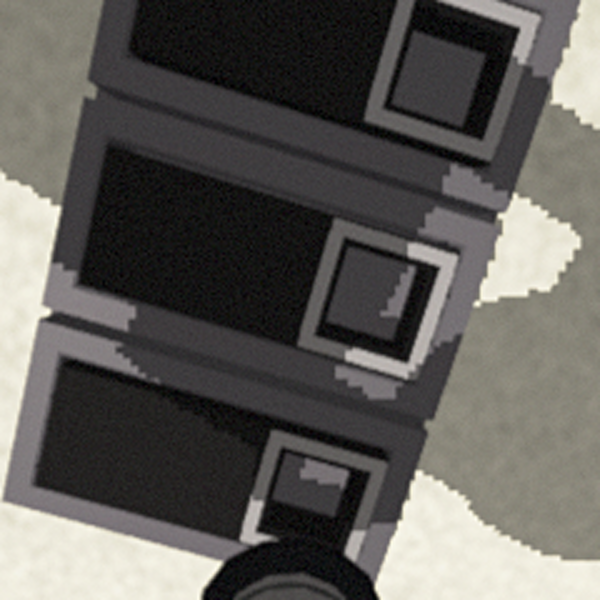

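Run:
```python
from h import *
a=cv2.imread('pics/w3.png')[200:400,220:360];b=cv2.imread('pics/w2.png')[160:380,200:360]
f=lambda i,s:cv2.convertScaleAbs(cv2.resize(i,None,fx=s,fy=s,interpolation=cv2.INTER_CUBIC),alpha=1.8,beta=20)
A=f(a,2.7);B=f(b,2.4545);H=540
out=np.zeros((540,A.shape[1]+B.shape[1]+8,3),np.uint8);out[:,:A.shape[1]]=A[:540];out[:,A.shape[1]+8:]=B[:540];cv2.imwrite('pics/w23.png',out);print(out.shape,A.shape)
```

```text
(540, 779, 3) (540, 378, 3)
```

View pics/w23.png

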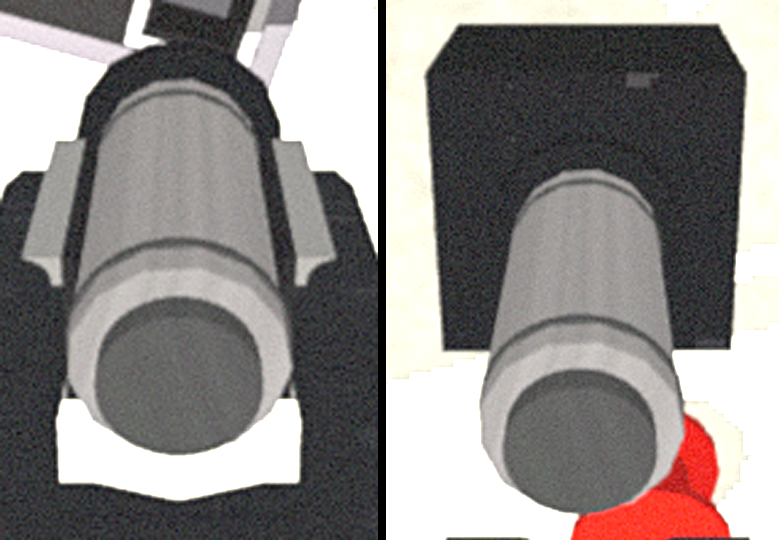

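Run:
```python
from h import *
c=ctrl.calibration('wrist');o=ctrl.get_obs();p=o['tool_pos'];print(p)
z0=.1685
for dy in(0,.001,.002,.003):
  for dz in (-.002,0):
    f=lambda h,r:proj('wrist',np.array([.5475,-.2075+dy+r,z0+dz+h]),c)[1].round(1)
    print(dy,dz,'button',f(.0507,0),'collar top +y',f(-.0113,.019),f(-.0173,.019))
```

```text
[ 0.54791564 -0.2074839   0.1687741 ]
0 -0.002 button 343.1 collar top +y 218.9 214.5
0 0 button 347.4 collar top +y 220.4 215.9
0.001 -0.002 button 340.5 collar top +y 216.9 212.5
0.001 0 button 344.8 collar top +y 218.4 213.9
0.002 -0.002 button 337.9 collar top +y 214.9 210.6
0.002 0 button 342.2 collar top +y 216.4 212.0
0.003 -0.002 button 335.3 collar top +y 212.9 208.7
0.003 0 button 339.6 collar top +y 214.4 210.0
```

The gauge's axis agrees with the TCP to within about 1 mm, so I'll move over pad a's press point and stop just above it.

```bash
cat > st.py <<'E'
from h import *
import sys
def st(n=6):
    L=[]
    for i in range(n):
        ctrl.get_image('side');o=ctrl.get_obs();L.append(np.r_[o['tool_pos']*1000,o['contact_force'],o['opening']*1000])
    print('t',round(o['t'],2),'mean',np.mean(L,0).round(2),'sd',np.std(L,0).round(2))
st(int(sys.argv[1]) if len(sys.argv)>1 else 6)
E
python3 -m creep '[[255,25,-3,0,0],[255,60,-8,0,0],[255,95,-13,0,0],[255,120,-17,0,0],[255,134,-17,0,0],[255,134,-17,15,0],[255,134,-17,35,0],[255,134,-17,50,0],[255,134,-17,53,0],[255,134,-17,53,0],[255,134,-17,53,0]]'
python3 st.py 6
```

```text
t: 6.42
tool_pos: [0.5314, -0.0747, 0.1171]
tool_rot: [2.22, 2.222, 0.001]
contact_force: [0.4, 0.3, -2.6]
opening: 0.0267
t 6.72 mean [ 5.3184e+02 -7.5170e+01  1.1771e+02 -1.0000e-01  1.0000e-01 -4.0200e+00
  2.6720e+01] sd [0.17 0.1  0.24 0.61 0.41 0.44 0.22]
```

```bash
python3 -m creep '[[255,0,0,3,0],[255,0,0,6,0],[255,0,0,8,0],[255,0,0,9.5,0],[255,0,0,11,0],[255,0,0,12.5,0],[255,0,0,14,0],[255,0,0,15,0],[255,0,0,15,0]]'
python3 st.py 5
```

```text
t: 7.47
tool_pos: [0.5309, -0.075, 0.1013]
tool_rot: [-2.221, -2.221, 0.0]
contact_force: [-2.6, -0.5, -1.2]
opening: 0.0266
t 7.72 mean [ 5.3091e+02 -7.5010e+01  1.0146e+02 -1.6800e+00  7.0000e-02 -4.5000e-01
  2.6610e+01] sd [0.01 0.01 0.02 0.62 0.72 0.53 0.16]
```

```bash
python3 -m creep '[[255,0,0,1.5,0],[255,0,0,3,0],[255,0,0,4,0],[255,0,0,4,0],[255,0,0,4,0]]'
python3 st.py 5
```

```text
t: 8.13
tool_pos: [0.5312, -0.0751, 0.0975]
tool_rot: [2.221, 2.221, 0.0]
contact_force: [-1.8, 0.3, 0.1]
opening: 0.0269
t 8.38 mean [ 5.3122e+02 -7.5050e+01  9.7560e+01 -1.7500e+00  4.7000e-01  1.7000e+00
  2.6630e+01] sd [0.01 0.01 0.02 0.41 0.2  0.55 0.15]
```

```bash
python3 -m creep '[[255,0,0,1.2,0],[255,0,0,2.4,0],[255,0,0,2.4,0],[255,0,0,2.4,0]]'
python3 st.py 12
```

```text
t: 8.72
tool_pos: [0.5312, -0.075, 0.0951]
tool_rot: [2.221, 2.221, 0.0]
contact_force: [-2.0, -0.2, 2.1]
opening: 0.0267
t 9.32 mean [ 5.3118e+02 -7.5040e+01  9.5070e+01 -1.1000e+00  2.6000e-01  2.5200e+00
  2.6660e+01] sd [0.03 0.01 0.05 0.5  0.65 0.46 0.17]
```

```bash
python3 -m creep '[[255,0,0,0.8,0],[255,0,0,0.8,0],[255,0,0,0.8,0],[255,0,0,0.8,0],[255,0,0,0.8,0],[255,0,0,0.8,0],[255,0,0,0.8,0],[255,0,0,0.8,0]]'
python3 st.py 5
python3 -m creep '[[255,0,0,-4,0],[255,0,0,-12,0],[255,0,0,-24,0],[255,0,0,-28,0],[255,-20,-6,-28,0],[255,-45,-13,-28,0],[255,-59.5,-18.5,-28,0],[255,-59.5,-18.5,-23,0],[255,-59.5,-18.5,-21,0],[255,-59.5,-18.5,-21,0]]'
python3 st.py 5
```

```text
t: 9.98
tool_pos: [0.5311, -0.075, 0.0942]
tool_rot: [2.221, 2.221, 0.0]
contact_force: [0.2, -0.0, 2.9]
opening: 0.0267
t 10.23 mean [ 5.3113e+02 -7.5030e+01  9.4200e+01 -2.4000e-01  1.2000e-01  2.8000e+00
  2.6640e+01] sd [0.02 0.02 0.01 0.55 0.39 0.58 0.08]
t: 11.07
tool_pos: [0.5115, -0.1337, 0.1138]
tool_rot: [-2.22, -2.219, 0.001]
contact_force: [-0.7, -0.3, -3.9]
opening: 0.0268
t 11.32 mean [ 5.1234e+02 -1.3375e+02  1.1476e+02  3.2000e-01  8.0000e-02 -3.7400e+00
  2.6600e+01] sd [0.3  0.11 0.36 0.33 0.48 0.29 0.3 ]
```

```bash
python3 -m creep '[[255,0,0,3,0],[255,0,0,6,0],[255,0,0,8,0],[255,0,0,9.5,0],[255,0,0,11,0],[255,0,0,12.5,0],[255,0,0,13.5,0],[255,0,0,13.5,0]]'
python3 st.py 5
```

```text
t: 11.98
tool_pos: [0.5126, -0.1345, 0.102]
tool_rot: [2.221, 2.221, 0.0]
contact_force: [-2.1, 2.4, 1.7]
opening: 0.0267
t 12.23 mean [ 512.64 -134.5   102.03   -1.44    1.4     1.8    26.75] sd [0.02 0.01 0.05 0.75 0.67 0.2  0.21]
```

```bash
python3 -m creep '[[255,0,0,0.8,0],[255,0,0,1.6,0],[255,0,0,1.6,0],[255,0,0,1.6,0],[255,0,0,1.6,0],[255,0,0,1.6,0],[255,0,0,1.6,0]]'
python3 st.py 8
python3 -m creep '[[255,0,0,-4,0],[255,0,0,-12,0],[255,0,0,-20,0],[255,0,0,-22,0],[255,-20,-6,-22,0],[255,-45,-13,-22,0],[255,-59.5,-17.5,-22,0],[255,-59.5,-17.5,-17,0],[255,-59.5,-17.5,-14,0],[255,-59.5,-17.5,-14,0]]'
python3 st.py 5
```

```text
t: 12.82
tool_pos: [0.5126, -0.1345, 0.1002]
tool_rot: [2.221, 2.221, 0.0]
contact_force: [-1.1, 2.5, 3.2]
opening: 0.0266
t 13.22 mean [ 512.62 -134.53  100.11   -1.32    1.95    3.52   26.87] sd [0.01 0.01 0.02 0.56 0.59 0.54 0.18]
t: 14.05
tool_pos: [0.494, -0.1931, 0.1124]
tool_rot: [-2.219, -2.219, 0.001]
contact_force: [-1.3, 0.6, -4.9]
opening: 0.0269
t 14.3 mean [ 4.9486e+02 -1.9317e+02  1.1352e+02  7.0000e-02 -1.0000e-01 -3.6400e+00
  2.6670e+01] sd [0.32 0.16 0.46 0.26 0.66 0.24 0.16]
```

```bash
python3 -m creep '[[255,0,0,3,0],[255,0,0,5,0],[255,0,0,7,0],[255,0,0,8.5,0],[255,0,0,10,0],[255,0,0,11.5,0],[255,0,0,13,0],[255,0,0,13,0]]'
python3 st.py 5
```

```text
t: 14.97
tool_pos: [0.4952, -0.194, 0.1013]
tool_rot: [2.221, 2.221, 0.0]
contact_force: [-0.7, 1.4, 1.4]
opening: 0.0268
t 15.22 mean [ 495.16 -194.02  101.4    -0.87    1.3     1.19   26.64] sd [0.01 0.01 0.03 0.51 0.48 0.35 0.06]
```

```bash
python3 -m creep '[[255,0,0,1.2,0],[255,0,0,2.4,0],[255,0,0,2.8,0],[255,0,0,2.8,0],[255,0,0,2.8,0],[255,0,0,2.8,0],[255,0,0,2.8,0],[255,0,0,2.8,0]]'
python3 st.py 8
```

```text
t: 15.88
tool_pos: [0.4952, -0.1941, 0.0984]
tool_rot: [2.221, 2.221, 0.0]
contact_force: [-2.1, 2.3, 2.7]
opening: 0.0266
t 16.28 mean [ 495.13 -194.05   98.33   -0.67    1.74    3.42   26.63] sd [0.01 0.01 0.02 0.7  0.59 0.64 0.18]
```

Sinks so far: a ≈ 8.3 mm at 6.8 N, b ≈ 1.9 mm at 7.4 N, c ≈ 3.8 mm at 7.3 N. Pad a is the softest. I'll lift clear and look at socket a from close by.

```bash
python3 -m creep '[[255,0,0,-4,0],[255,0,0,-12,0],[255,0,0,-22,0],[255,0,0,-32,0],[255,8,25,-32,0],[255,18,55,-32,0],[255,26,80,-32,0],[255,29,95,-32,0],[255,29,95,-32,0],[255,29,95,-32,0],[255,29,95,-32,0],[255,29,95,-32,0]]'
python3 st.py 3
python3 - <<'E'
from h import *
c=ctrl.calibration('wrist');o=ctrl.get_obs();im=ctrl.get_image('wrist');cv2.imwrite('pics/w4.png',im[...,::-1])
print(o['tool_pos'],o['contact_force'],proj('wrist',np.array([.590,-.092,.056])))
i=cv2.resize(im[...,::-1][0:420,160:480],None,fx=1.9,fy=1.43)
crop=im[...,::-1][30:230,200:400];cv2.imwrite('pics/w4c.png',cv2.convertScaleAbs(cv2.resize(crop,None,fx=3,fy=3,interpolation=cv2.INTER_CUBIC),alpha=1.4))
E
```

```text
t: 17.28
tool_pos: [0.589, -0.1652, 0.13]
tool_rot: [-2.222, -2.22, 0.001]
contact_force: [-0.5, 0.4, -4.4]
opening: 0.0264
t 17.43 mean [ 5.8918e+02 -1.6527e+02  1.3013e+02 -3.2000e-01 -7.0000e-02 -3.6900e+00
  2.6560e+01] sd [0.1  0.01 0.05 0.36 0.1  0.33 0.17]
[ 0.58929784 -0.16526683  0.1301908 ] [-0.13498839 -0.12060075 -4.15243269] [287.4308244   95.55771972]
```

View pics/w4c.png

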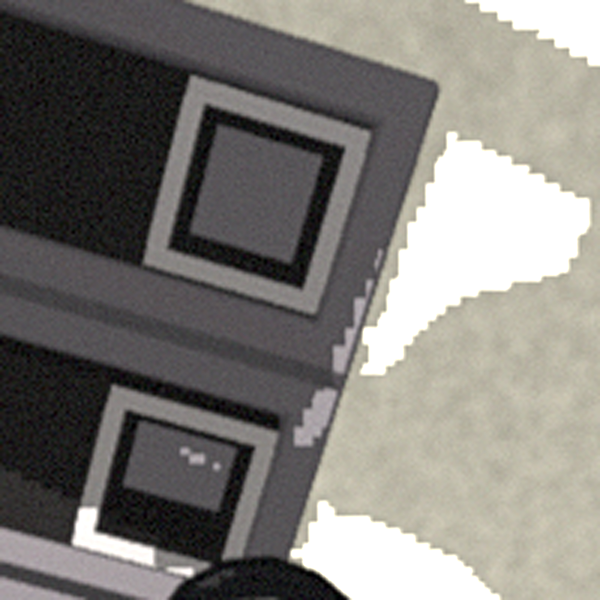

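Socket a's frame is centred at (285.7,95.3), which puts it at about (0.589,-0.092). I'll move over it and lower, watching the force.

```bash
python3 -m creep '[[255,20,0,0,0],[255,45,0,0,0],[255,65,0,0,0],[255,73,0,0,0],[255,73,0,0,0],[255,73,0,0,0],[255,73,0,8,0],[255,73,0,18,0],[255,73,0,26,0],[255,73,0,32,0],[255,73,0,36,0],[255,73,0,36,0]]'
python3 st.py 4
```

```text
t: 18.48
tool_pos: [0.5888, -0.092, 0.0921]
tool_rot: [-2.22, -2.219, 0.003]
contact_force: [-1.1, 0.6, -3.8]
opening: 0.0266
t 18.68 mean [ 5.8999e+02 -9.2110e+01  9.4060e+01 -2.5000e-01  2.9000e-01 -3.7300e+00
  2.6820e+01] sd [0.39 0.05 0.63 0.29 0.35 0.54 0.06]
```

```bash
python3 -m creep '[[255,0,0,2,0],[255,0,0,4,0],[255,0,0,6,0],[255,0,0,8,0],[255,0,0,10,0],[255,0,0,10,0]]'
python3 st.py 4
```

```text
t: 19.18
tool_pos: [0.5895, -0.0919, 0.0835]
tool_rot: [-2.221, -2.221, 0.001]
contact_force: [-0.7, -0.0, -4.8]
opening: 0.0266
t 19.38 mean [ 5.899e+02 -9.195e+01  8.404e+01  5.000e-02 -3.200e-01 -3.890e+00
  2.674e+01] sd [0.14 0.04 0.21 0.41 0.55 0.68 0.08]
```

```bash
python3 -m creep '[[255,0,0,2,0],[255,0,0,4,0],[255,0,0,6,0],[255,0,0,8,0],[255,0,0,9.5,0],[255,0,0,11,0],[255,0,0,12.5,0],[255,0,0,12.5,0]]'
python3 st.py 5
```

```text
t: 20.05
tool_pos: [0.5899, -0.0919, 0.0716]
tool_rot: [-2.221, -2.221, 0.0]
contact_force: [-1.3, 0.3, -1.0]
opening: 0.0265
t 20.3 mean [ 5.9003e+02 -9.2010e+01  7.1910e+01 -1.4000e+00 -1.4000e-01 -2.1600e+00
  2.6850e+01] sd [0.05 0.02 0.06 0.29 0.33 0.22 0.1 ]
```

```bash
python3 -m creep '[[255,0,0,1,0],[255,0,0,2,0],[255,0,0,2.6,0],[255,0,0,2.6,0],[255,0,0,2.6,0]]'
python3 st.py 5
```

```text
t: 20.72
tool_pos: [0.5902, -0.0921, 0.0694]
tool_rot: [2.221, 2.221, 0.0]
contact_force: [-1.3, 0.5, -0.1]
opening: 0.0266
t 20.97 mean [ 5.902e+02 -9.206e+01  6.937e+01 -7.000e-01  6.700e-01 -6.000e-02
  2.689e+01] sd [0.01 0.01 0.03 0.33 0.45 0.43 0.1 ]
```

```bash
python3 -m creep '[[150,0,0,0,0],[120,0,0,0,0],[90,0,0,0,0],[60,0,0,0,0],[60,0,0,0,0],[60,0,0,0,0],[60,0,0,0,0],[60,0,0,0,0]]'
python3 st.py 2
python3 -m creep '[[60,0,0,-5,0],[60,0,0,-15,0],[60,0,0,-35,0],[60,0,0,-60,0],[60,0,0,-90,0],[60,0,0,-120,0],[60,-25,0,-120,0],[60,-55,0,-120,0],[60,-75,0,-120,0],[60,-80,0,-120,0],[60,-80,0,-120,0],[60,-80,0,-120,0]]'
python3 - <<'E'
from h import *
c=ctrl.calibration('wrist')
a=ctrl.get_image('wrist')[...,::-1];b=ctrl.get_image('side')[...,::-1];s=ctrl.get_image('scene')[...,::-1]
f=lambda i:cv2.convertScaleAbs(cv2.resize(i,(395,296),interpolation=cv2.INTER_CUBIC),alpha=1.4)
B=b[130:235,230:370];S=s[200:312,180:330]
cv2.imwrite('pics/fin.png',np.vstack([np.hstack([f(a),f(B)]),np.hstack([f(S),f(b)])]))
for z in (.113,.114,.115): print(z,proj('wrist',np.array([.589,-.092,z]),c))
print(ctrl.get_obs()['contact_force'],ctrl.get_obs()['t'])
E
```

```text
t: 21.63
tool_pos: [0.59, -0.092, 0.0691]
tool_rot: [2.221, 2.221, -0.0]
contact_force: [0.6, -0.2, -0.6]
opening: 0.065
t 21.73 mean [ 5.8998e+02 -9.2010e+01  6.9090e+01  3.0000e-01  9.6000e-01 -2.8000e-01
  6.5380e+01] sd [0.   0.02 0.   0.21 0.22 0.01 0.1 ]
t: 22.73
tool_pos: [0.59, -0.1716, 0.1895]
tool_rot: [-2.222, -2.221, -0.001]
contact_force: [0.3, 1.0, 0.3]
opening: 0.0652
0.113 [284.74947219  84.2283319 ]
0.114 [284.74673795  84.22426976]
0.115 [284.7439785   84.22017016]
[-1.20214534 -0.64565054 -0.49899179] 22.8833
```

View pics/fin.png

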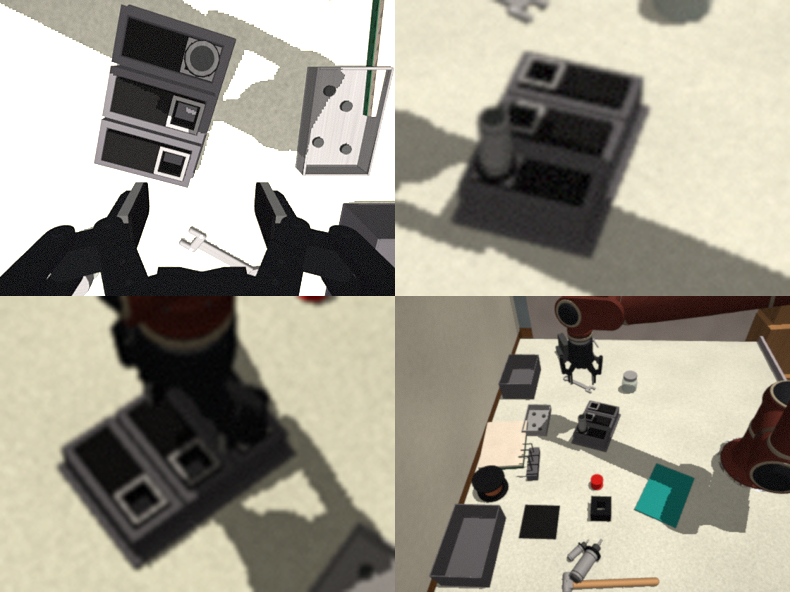

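The gauge stands upright in socket a. The look-alikes at lower left appear to have changed, so I'll compare that corner before and after.

Run:
```python
from h import *
b=ctrl.get_image('side')[...,::-1];a=cv2.imread('pics/side0.png');cv2.imwrite('pics/side9.png',b)
f=lambda i:cv2.convertScaleAbs(cv2.resize(i[250:420,220:390],(395,395),interpolation=cv2.INTER_CUBIC),alpha=1.3)
cv2.imwrite('pics/cmp.png',np.hstack([f(a),f(b)]))
```

```text
(no output)
```

View pics/cmp.png

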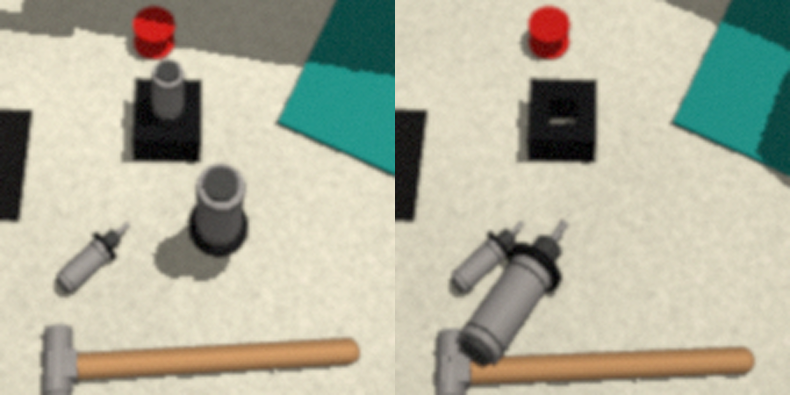

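The big look-alike now lies on its side, but the robot did not reach it. The w1 wrist picture, taken at t = 1.7 s with the gripper about 10 cm away and high, already shows two pin tips at (287,1) and (323,1). That is the same 36–38 mm spacing as now, so it toppled on its own at the start, and I'll leave it. The gauge's seating force and height, and the final view, all agree, so I'm handing in.

```bash
python3 -c "
from station import ctrl
print(ctrl.finish_job())"
```

```text
the job is handed in; nothing more can be done
None
```

I pressed the gauge into all three pads, left to right, then set it down in the socket of pad a, the softest, and let go. I handed the job in at about 23 s; no verdict is reported.

| Pad | Push held (N) | Sink (mm) |
|---|---|---|
| a | 6.8 | about 8.3 |
| b | 7.4 | about 1.9 |
| c | 7.3 | about 3.8 |

- **Pressing:** each push was held for more than half a second, and no force I read came near 15 N. On pad a I reached the final push in steps. The sinks come from the arm's height and the pin's spring rate, with force readings noisy to about 0.5 N.
- **Placing:** the neck went into socket a without side load. At release the pad was carrying the whole weight, at the height expected for the collar fully seated. The last pictures show the gauge upright and centred in the socket, with the gripper clear.
- **One check that disagreed:** the larger look-alike gauge stood upright in the first picture and lies on its side in the last one. I think it toppled by itself. A wrist picture at 1.7 s, with the gripper still about 10 cm away, seems to show it already down, though only two pin tips at the picture's edge support that. I left it where it fell. The other bystanders I could see look unmoved, but I compared only the area around the stand closely.

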